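# Switch on the guarded port rocker above the adaptor with a screwdriver tip

### The job

One of the six sockets on the front of the aerial splitter carries a long barrel adaptor, the other five wear dust caps. Pick up the small screwdriver and with its tip push in the upper half of the guarded rocker straight above that adaptor until it snaps over to on; no other rocker may be switched on, even for a moment, and fingers must not touch the rockers. Then lay the screwdriver (do not drop it) flat on the open table again, let go, and leave everything else where it is.

Things in the scene. Friction and masses are not known exactly. Their poses are not given: they have to be found in the camera images.
- splitter: aerial splitter: a fixed dark steel box with an aluminium front panel, 86 deep (x) x 146 wide (y) x 84 high; origin: centre of its underside, on the table. +x into the box (away from you as you face the front), +y to the left, z up. Front face at local x = -43 mm. Six ports 18 mm apart, 1 to 6 from the left: a socket low down, a rocker switch straight above it, its pivot 58 mm above the table
- port_1 (a point): centre of socket 1 on the front face, 25 mm above the table; the splitter's axes. Push rocker 1 along +x at 41 mm above this point: there its upper half, while off, stands 7.5 mm before the face (on: 4 mm). Black guard fins, 2.5 thick, 34 high, stand 12 mm out of the face on both sides of each rocker; the slot between them is 15.5 wide, open above and below, too narrow for fingers
- port_2 (a point): centre of socket 2 on the front face, 25 mm above the table; the splitter's axes. Push rocker 2 along +x at 41 mm above this point: there its upper half, while off, stands 7.5 mm before the face (on: 4 mm). Black guard fins, 2.5 thick, 34 high, stand 12 mm out of the face on both sides of each rocker; the slot between them is 15.5 wide, open above and below, too narrow for fingers
- port_3 (a point): centre of socket 3 on the front face, 25 mm above the table; the splitter's axes. Push rocker 3 along +x at 41 mm above this point: there its upper half, while off, stands 7.5 mm before the face (on: 4 mm). Black guard fins, 2.5 thick, 34 high, stand 12 mm out of the face on both sides of each rocker; the slot between them is 15.5 wide, open above and below, too narrow for fingers
- port_4 (a point): centre of socket 4 on the front face, 25 mm above the table; the splitter's axes. Push rocker 4 along +x at 41 mm above this point: there its upper half, while off, stands 7.5 mm before the face (on: 4 mm). Black guard fins, 2.5 thick, 34 high, stand 12 mm out of the face on both sides of each rocker; the slot between them is 15.5 wide, open above and below, too narrow for fingers
- port_5 (a point): centre of socket 5 on the front face, 25 mm above the table; the splitter's axes. Push rocker 5 along +x at 41 mm above this point: there its upper half, while off, stands 7.5 mm before the face (on: 4 mm). Black guard fins, 2.5 thick, 34 high, stand 12 mm out of the face on both sides of each rocker; the slot between them is 15.5 wide, open above and below, too narrow for fingers
- port_6 (a point): centre of socket 6 on the front face, 25 mm above the table; the splitter's axes. Push rocker 6 along +x at 41 mm above this point: there its upper half, while off, stands 7.5 mm before the face (on: 4 mm). Black guard fins, 2.5 thick, 34 high, stand 12 mm out of the face on both sides of each rocker; the slot between them is 15.5 wide, open above and below, too narrow for fingers
- rocker_1 (a joint): grey V-shaped rocker 1, 11 wide x 23 high, on a level pivot. 0 = off: lower half flush, upper half standing out. 0.42 rad = on: upper half pushed in flush (about 3.5 mm of travel 8 mm above the pivot). It snaps over the middle (0.21) to either end and stays there; to start it takes about 2.5 N, then less
- rocker_2 (a joint): grey V-shaped rocker 2, 11 wide x 23 high, on a level pivot. 0 = off: lower half flush, upper half standing out. 0.42 rad = on: upper half pushed in flush (about 3.5 mm of travel 8 mm above the pivot). It snaps over the middle (0.21) to either end and stays there; to start it takes about 2.5 N, then less
- rocker_3 (a joint): grey V-shaped rocker 3, 11 wide x 23 high, on a level pivot. 0 = off: lower half flush, upper half standing out. 0.42 rad = on: upper half pushed in flush (about 3.5 mm of travel 8 mm above the pivot). It snaps over the middle (0.21) to either end and stays there; to start it takes about 2.5 N, then less
- rocker_4 (a joint): grey V-shaped rocker 4, 11 wide x 23 high, on a level pivot. 0 = off: lower half flush, upper half standing out. 0.42 rad = on: upper half pushed in flush (about 3.5 mm of travel 8 mm above the pivot). It snaps over the middle (0.21) to either end and stays there; to start it takes about 2.5 N, then less
- rocker_5 (a joint): grey V-shaped rocker 5, 11 wide x 23 high, on a level pivot. 0 = off: lower half flush, upper half standing out. 0.42 rad = on: upper half pushed in flush (about 3.5 mm of travel 8 mm above the pivot). It snaps over the middle (0.21) to either end and stays there; to start it takes about 2.5 N, then less
- rocker_6 (a joint): grey V-shaped rocker 6, 11 wide x 23 high, on a level pivot. 0 = off: lower half flush, upper half standing out. 0.42 rad = on: upper half pushed in flush (about 3.5 mm of travel 8 mm above the pivot). It snaps over the middle (0.21) to either end and stays there; to start it takes about 2.5 N, then less
- adaptor_foot (a point): the barrel adaptor, a steel-grey barrel 16 thick fitted to one of the six sockets, fixed, standing 49 mm out of the panel; the point lies on the panel's face at the centre of the socket that carries it. The other five sockets wear black dust caps, 14 thick, 15 mm out of the panel
- driver_handle (a point): the small screwdriver, 155 long overall, lying loose on the table, 35 to 70 g: the point is the middle of its squared black handle, 72 long x 17 x 17, half-way up (8.5 mm above the table). Local +x runs along the screwdriver from handle to tip, z up as it lies. The handle reaches 36 mm either way along x
- driver_tip (a point): the tip of the screwdriver: end of its 5 mm wide flat blade, on its axis, 117.5 mm from the handle's middle along +x; between handle and tip there are 81 mm of neck and round shaft, 5 thick. Same axes
- tape: bystander: roll of black tape lying flat, 64 across, 19 high; origin under its centre
- clip: bystander: black rubber microphone clip, 74 x 34 x 30; origin under its centre
- pen: bystander: white marker with a black cap, 135 long, 16 thick, lying along its y; origin under its centre
- roll: bystander: wide roll of grey gaffer tape lying flat, 98 across, 48 high; origin under its centre
- key: bystander: L-shaped hex key with a green sleeve, 91 x 32 x 8, lying flat; origin under its centre

How it is judged:
On the way, in this order (a step that is already met when the one before it is completed fails the run):
1. the screwdriver is held clear of the table (contact force between the fingers and driver above 1 N and height (world z) of driver_handle above 0.03 m), for 0.2 s.
2. only the rocker above the adaptor is on, with the screwdriver in the gripper (contact force between the fingers and driver above 1 N and ((distance between adaptor_foot and port_1 below 0.009 m and value of joint rocker_1 above 0.36 rad and value of joint each of rocker_2, rocker_3, rocker_4, rocker_5, rocker_6 below 0.06 rad) or (distance between adaptor_foot and port_2 below 0.009 m and value of joint rocker_2 above 0.36 rad and value of joint each of rocker_1, rocker_3, rocker_4, rocker_5, rocker_6 below 0.06 rad) or (distance between adaptor_foot and port_3 below 0.009 m and value of joint rocker_3 above 0.36 rad and value of joint each of rocker_1, rocker_2, rocker_4, rocker_5, rocker_6 below 0.06 rad) or (distance between adaptor_foot and port_4 below 0.009 m and value of joint rocker_4 above 0.36 rad and value of joint each of rocker_1, rocker_2, rocker_3, rocker_5, rocker_6 below 0.06 rad) or (distance between adaptor_foot and port_5 below 0.009 m and value of joint rocker_5 above 0.36 rad and value of joint each of rocker_1, rocker_2, rocker_3, rocker_4, rocker_6 below 0.06 rad) or (distance between adaptor_foot and port_6 below 0.009 m and value of joint rocker_6 above 0.36 rad and value of joint each of rocker_1, rocker_2, rocker_3, rocker_4, rocker_5 below 0.06 rad))), for 0.1 s.
At the end, for the whole second after the job is handed in: The rocker straight above the adaptor is on (beyond 0.36 rad), the other five are off (below 0.06 rad), and the screwdriver lies flat and still on the table (handle's middle 3 to 18 mm and tip less than 25 mm above the table top), released (((distance between adaptor_foot and port_1 below 0.009 m and value of joint rocker_1 above 0.36 rad and value of joint each of rocker_2, rocker_3, rocker_4, rocker_5, rocker_6 below 0.06 rad) or (distance between adaptor_foot and port_2 below 0.009 m and value of joint rocker_2 above 0.36 rad and value of joint each of rocker_1, rocker_3, rocker_4, rocker_5, rocker_6 below 0.06 rad) or (distance between adaptor_foot and port_3 below 0.009 m and value of joint rocker_3 above 0.36 rad and value of joint each of rocker_1, rocker_2, rocker_4, rocker_5, rocker_6 below 0.06 rad) or (distance between adaptor_foot and port_4 below 0.009 m and value of joint rocker_4 above 0.36 rad and value of joint each of rocker_1, rocker_2, rocker_3, rocker_5, rocker_6 below 0.06 rad) or (distance between adaptor_foot and port_5 below 0.009 m and value of joint rocker_5 above 0.36 rad and value of joint each of rocker_1, rocker_2, rocker_3, rocker_4, rocker_6 below 0.06 rad) or (distance between adaptor_foot and port_6 below 0.009 m and value of joint rocker_6 above 0.36 rad and value of joint each of rocker_1, rocker_2, rocker_3, rocker_4, rocker_5 below 0.06 rad)) and height (world z) of driver_handle between 0.003 and 0.018 m and height (world z) of driver_tip between -0.002 and 0.025 m and linear speed of driver below 0.02 m/s and angular speed of driver below 0.2 rad/s and contact force between the fingers and driver below 0.1 N); the robot touches nothing.
It fails at once if another rocker is switched on ((distance between adaptor_foot and port_1 below 0.009 m and value of joint any of rocker_2, rocker_3, rocker_4, rocker_5, rocker_6 above 0.25 rad) or (distance between adaptor_foot and port_2 below 0.009 m and value of joint any of rocker_1, rocker_3, rocker_4, rocker_5, rocker_6 above 0.25 rad) or (distance between adaptor_foot and port_3 below 0.009 m and value of joint any of rocker_1, rocker_2, rocker_4, rocker_5, rocker_6 above 0.25 rad) or (distance between adaptor_foot and port_4 below 0.009 m and value of joint any of rocker_1, rocker_2, rocker_3, rocker_5, rocker_6 above 0.25 rad) or (distance between adaptor_foot and port_5 below 0.009 m and value of joint any of rocker_1, rocker_2, rocker_3, rocker_4, rocker_6 above 0.25 rad) or (distance between adaptor_foot and port_6 below 0.009 m and value of joint any of rocker_1, rocker_2, rocker_3, rocker_4, rocker_5 above 0.25 rad)).
It fails at once if the fingers or the arm push a rocker (contact force between any of the fingers, the arm and rocker_1 above 0.5 N or contact force between any of the fingers, the arm and rocker_2 above 0.5 N or contact force between any of the fingers, the arm and rocker_3 above 0.5 N or contact force between any of the fingers, the arm and rocker_4 above 0.5 N or contact force between any of the fingers, the arm and rocker_5 above 0.5 N or contact force between any of the fingers, the arm and rocker_6 above 0.5 N).
It fails at once if the screwdriver is dropped (moves faster than 0.7 m/s out of the gripper) (contact force between the fingers and driver below 0.05 N and linear speed of driver above 0.7 m/s).
It fails at once if a bystander is shoved more than 30 mm (distance of any of tape, clip, pen, roll, key from where it was at the start of the episode above 0.03 m).
It also fails if it takes over 45 s, if anything falls off the work surface, if the arm or the gripper's body presses on something with over 40 N, if the wrist force passes 120 N, or if a joint passes its speed limit or range.

### The arm

A 7-joint arm with a two-finger parallel gripper is mounted at the origin on a cart in front of the work surface, level with it; the furniture and walls round the work are solid. World frame = base frame: x ahead of the robot, y to its left, z up, the work surface at z = 0. Lengths are in m, angles in rad, forces in N, time in s.
With the tool pointing down it reaches from about 0.4 to 0.85 m from the base axis. Payload 6.9 kg.
Tool frame: the origin (TCP) lies midway between the tips of the shut fingers; the grasp point (between the pads) lies behind it (ctrl.pinch_z is the z of the grasp point in the tool frame, in m); z points along the fingers, y is the line along which they close (so a half turn about z gives the same grasp; the last joint's range is limited). The gripper opens to 85 mm and grips with 20 to 120 N. Pads are 22 mm wide; open, the fingers measure 114 mm over their backs; the gripper's body (76 mm by 85 mm) begins 54 mm behind the grasp point. The pads swing forward as they close: fully open they stand 13 mm farther back than shut.
Start: joints at [-1.147, 0.507, -0.238, 1.5, 0.126, 1.149, -0.155], TCP at [0.195, 0.594, 0.206] pointing down, gripper open.
Joint ranges: [-3.08, 3.08], [-0.24, 2.05], [-1.43, 1.35], [0, 2.5], [-1.52, 4.66], [0.17, 1.96], [-2.89, 2.89]. Speed limits (rad/s): [2.39, 2.39, 3.14, 3.14, 3.14, 3.14, 3.14].

### API

Orientations are given as a unit quaternion [w, x, y, z].
In Python, from station import ctrl, get_state, vision, ticket, models gives the robot as it stands. Calls block until the motion is done:
- ctrl.movep(position, orientation): joint-space move of the TCP to a pose.
- ctrl.movel(position, frame=None, max_speed=0.15): straight line of the TCP; frame=None keeps the orientation; max_speed is the mean speed in m/s.
- ctrl.set_joints(angles): joint-space move.
- ctrl.ungrasp() and ctrl.close_gripper(force=None): open the fingers fully, or close them until they stop; force is the grip in N (None keeps the last).
- ctrl.pause(seconds).
- ctrl.ik(position, orientation): joint angles nearest the present ones, or None.
- get_state(): the state.
- vision.grab_frame(name): name is "side" or "top" or "wrist"; returns (picture, depth): 420x560x3 uint8, blue, green, red; 420x560 float32, m along the optical axis (not along the pixel's ray), 0 where there is no reading.
- vision.camera_info(name): a dict with "mtx" (3x3 intrinsics, pixels), "R" (3x3) and "t" (3): a world point X has camera coordinates R X + t; the wrist camera has in their place "hand_eye" (4x4, takes a point from camera to tool coordinates, whose origin is the TCP and whose axes are the flange's). Camera axes: x right, y down, z forward; pixel columns grow to the right and rows downward; lengths in m; the calibration is good to about 2 mm. A picture is of the moment at which its call begins: read the wrist's pose just before it. camera_info takes no time and is no camera call.
A pose or a line that the arm cannot do raises ctrl.Unreachable and nothing moves.
- ticket.close_job(): hands the job in; it is judged then, once.
Trained networks look in the newest picture that a camera, given by its name, has taken for a name from the list of things; names that differ only in an ending like _2 or _b are one class to them, and where a whole thing is asked for, a point or a joint stands for the part that bears it (a point fixed in the world has none). Each returns a list of dicts, best first, with "p" (0 to 1); they miss things now and then, are a little off and sometimes report something else, mostly with a low value. They report only what shows in the picture. A call takes as long as a camera call.
- models.recognise(camera, target): "point" ([column, row] in pixels, amid what is visible of it).
- models.masks_of(camera, target): "mask" (420x560 bool, what is visible of it) and "point" ([column, row] in pixels, amid what is visible of it).
The state is a dict: "time": time; "qpos": joint angles; "qd": joint speeds; "tau": joint torques, N m; "tcp_pos": TCP position; "eef_rot": TCP orientation; "contact_force": force on the tool from outside, world axes, zero at the start; "wrist_torque": the same for the moment, N m; "width": finger opening in m; "gripper_force": force on a finger pad.
Only numpy, scipy, OpenCV 4.12 (cv2) and the standard library are available. Lean on these libraries where they do the work, as an engineer would, in place of code of your own. Each camera call takes 0.05 s, during which the arm holds its last target. There are 200 camera calls.

## Working session

There is one attempt and no reset: what is moved stays moved. The work goes in short steps, each a Python script; the robot and the scene stay as the last script left them, time stands still between calls to the robot, and variables do not carry over. Pictures are saved under pics/ and viewed, at most 10 in all, crops included, and the job is handed in when it is done.

```bash
ls; mkdir -p pics; cat > h.py <<'E'
import numpy as np, cv2
from station import ctrl, get_state, vision, ticket, models
def deproj(cam,pts,depth=None,z=None,d=None):
    ci=vision.camera_info(cam); K=np.array(ci["mtx"])
    if cam=="wrist":
        raise SystemExit
    R=np.array(ci["R"]);t=np.array(ci["t"]); out=[]
    for u,v in np.atleast_2d(pts):
        r=np.linalg.inv(K)@[u,v,1.]
        o=-R.T@t; w=R.T@r
        if z is not None: s=(z-o[2])/w[2]
        else: s=depth[int(round(v)),int(round(u))]
        out.append(o+s*w)
    return np.array(out)
E
python3 - <<'E'
from h import *
for c in ("top","side"):
    im,d=vision.grab_frame(c); cv2.imwrite(f"pics/{c}0.png",im); np.save(f"{c}0.npy",d)
    ci=vision.camera_info(c); print(c,-np.array(ci["R"]).T@ci["t"],np.array(ci["R"])[2])
    for n in ("splitter","driver_handle","adaptor_foot","driver_tip","port_1","rocker_1","tape","clip","pen","roll","key"):
        try:
            for r in models.recognise(c,n)[:2]: 
                print(n,np.round(r["p"],2),np.round(r["point"]),deproj(c,r["point"],d).round(3))
        except Exception as e: print(n,e)
print(get_state(),ctrl.pinch_z)
E
```

```text
pics
top [0.53881654 0.16920808 0.91536526] [ 0.03772795  0.00480589 -0.99927649]
splitter 0.83 [268. 195.] [[0.594 0.202 0.079]]
splitter 0.31 [341. 230.] [[0.522 0.036 0.001]]
driver_handle 0.53 [194. 226.] [[0.525 0.368 0.016]]
adaptor_foot 0.44 [253. 229.] [[0.52  0.235 0.034]]
driver_tip 0.56 [196. 228.] [[0.519 0.364 0.02 ]]
driver_tip 0.32 [264. 198.] [[0.588 0.209 0.081]]
port_1 0.88 [266. 195.] [[0.594 0.205 0.081]]
rocker_1 0.63 [190. 134.] [[0.735 0.387 0.005]]
tape 0.67 [367. 238.] [[ 0.506 -0.024  0.001]]
tape 0.46 [198. 228.] [[0.519 0.36  0.015]]
pen 0.84 [304. 259.] [[0.455 0.121 0.013]]
roll 0.98 [186. 140.] [[0.721 0.398 0.001]]
key 0.64 [339. 225.] [[0.534 0.041 0.003]]
side [0.40194059 1.01946227 0.47618282] [ 0.18584799 -0.87923449 -0.43864248]
splitter 0.58 [273. 222.] [[0.572 0.273 0.081]]
driver_handle 0.9 [290. 291.] [[0.524 0.373 0.012]]
adaptor_foot 0.67 [301. 244.] [[0.526 0.248 0.027]]
driver_tip 0.83 [291. 288.] [[0.522 0.375 0.018]]
port_1 0.62 [271. 226.] [[0.576 0.27  0.07 ]]
tape 0.88 [334. 195.] [[ 0.492 -0.     0.017]]
clip 0.57 [348. 184.] [[ 0.46
[... 233 characters left out ...]
0.5075157 , -0.23755953,  1.50015655,  0.12568301,
        1.14892165, -0.15477886]), 'qd': array([ 3.26509424e-04, -2.26848503e-04,  7.73886484e-04, -7.39255943e-05,
       -1.07757387e-03, -5.24577009e-04, -1.46258339e-03]), 'tau': array([ 6.44691791e-04, -6.20381713e+01, -2.18445294e+00, -2.49943686e+01,
        1.39265103e-02,  3.00307351e-03,  7.86185890e-07]), 'tcp_pos': array([0.195333  , 0.59369421, 0.20567883]), 'eef_rot': array([-6.27541340e-06,  1.58251319e-01,  9.87398866e-01, -1.31290808e-05]), 'contact_force': array([ 0.30321068, -0.67021782, -0.33423312]), 'wrist_torque': array([-0.00380868, -0.03938749,  0.00999949]), 'gripper_force': 0.0, 'width': 0.0854864874682346} -0.0187
```

```bash
python3 - <<'E'
import cv2
a=cv2.imread("pics/top0.png")[110:310,150:420]; cv2.imwrite("pics/t1.png",cv2.resize(a,None,fx=2.9,fy=2.9,interpolation=cv2.INTER_CUBIC))
a=cv2.imread("pics/side0.png")[170:330,170:390]; cv2.imwrite("pics/s1.png",cv2.resize(a,None,fx=3.6,fy=3.6,interpolation=cv2.INTER_CUBIC))
E
```

```text
(no output)
```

View pics/t1.png

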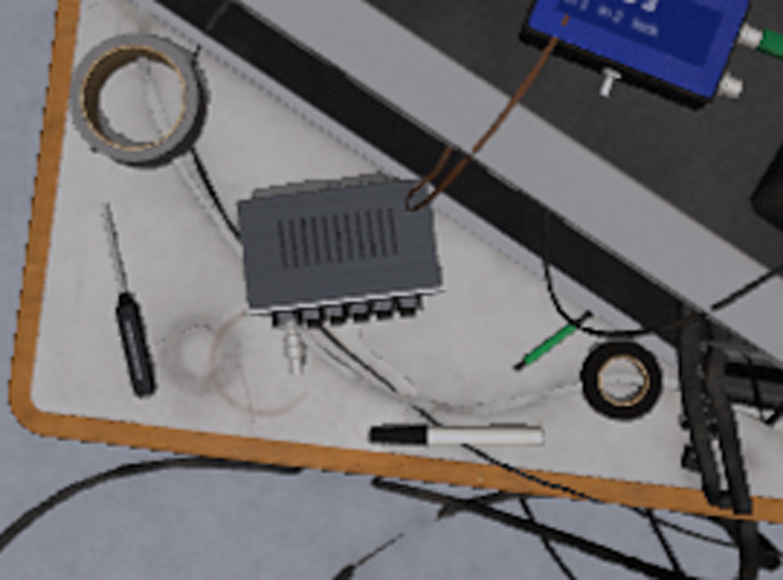

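View pics/s1.png

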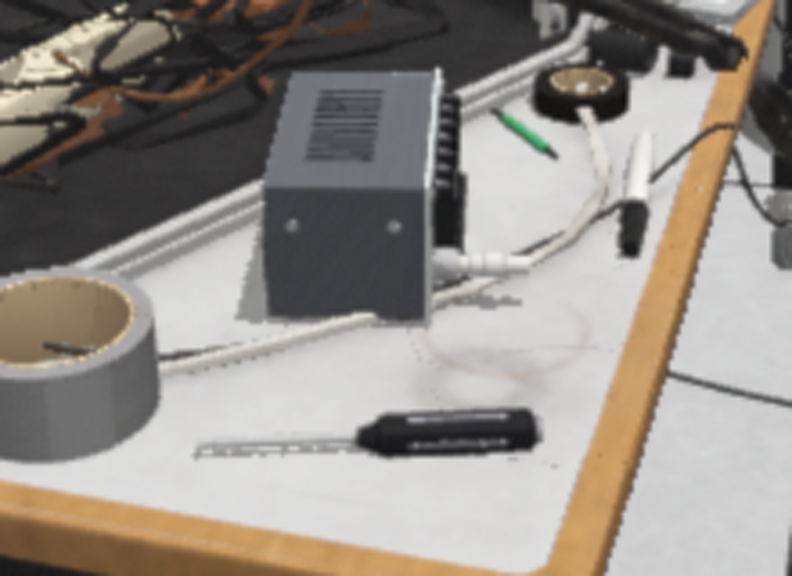

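The top picture shows the driver with its handle near pixel (197,227) and its tip near (187,181), pointing away from the robot. The adaptor is on the leftmost socket, near (251,227), which looks like port 1. Next is a closer look with the wrist camera.

```bash
cat >> h.py <<'E'
from scipy.spatial.transform import Rotation as Rot
def quat(th): return np.array([0,-np.sin(th/2),np.cos(th/2),0])
def wrist_grab():
    s=get_state(); im,d=vision.grab_frame("wrist"); 
    w,x,y,z=s["eef_rot"]; T=np.eye(4); T[:3,:3]=Rot.from_quat([x,y,z,w]).as_matrix(); T[:3,3]=s["tcp_pos"]
    ci=vision.camera_info("wrist"); return im,d,T@np.array(ci["hand_eye"]),np.array(ci["mtx"])
def wray(pt,C,K,z):
    w=C[:3,:3]@np.linalg.inv(K)@[pt[0],pt[1],1.]; return C[:3,3]+(z-C[2,3])/w[2]*w
def wproj(X,C,K):
    p=K@(np.linalg.inv(C)@np.append(X,1))[:3]; return p[:2]/p[2]
E
python3 - <<'E'
from h import *
print(np.round(vision.camera_info("wrist")["hand_eye"],3),np.round(vision.camera_info("wrist")["mtx"]))
ctrl.movep([0.46,0.30,0.25],quat(0.1))
im,d,C,K=wrist_grab(); print(C.round(3),get_state()["time"])
np.savez("w1.npz",im=im,d=d,C=C,K=K); cv2.imwrite("pics/w1.png",im)
E
```

```text
[[-0.    -0.961 -0.275  0.069]
 [ 1.    -0.    -0.     0.   ]
 [ 0.    -0.275  0.961 -0.169]
 [ 0.     0.     0.     1.   ]] [[352.   0. 274.]
 [  0. 352. 208.]
 [  0.   0.   1.]]
[[-0.101  0.957  0.273  0.391]
 [ 0.995  0.097  0.028  0.294]
 [ 0.001  0.274 -0.962  0.419]
 [ 0.     0.     0.     1.   ]] 2.725
```

View pics/w1.png

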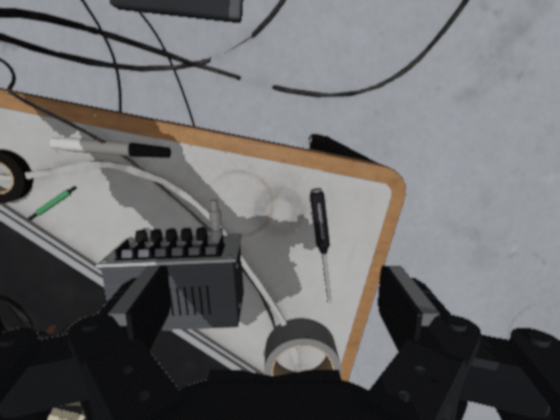

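The wrist picture shows the driver handle near (319,218), its tip near (328,300), and the adaptor near (214,215) on the end socket at +y, so it is port 1. Now I'll fit the driver axis, and the splitter front from its depth and top edge.

```bash
python3 - <<'E'
from h import *
z=np.load("w1.npz"); im,C,K,d=z["im"],z["C"],z["K"],z["d"]
for n in ("driver_handle","splitter"):
    for r in models.masks_of("wrist",n)[:2]:
        m=r["mask"]; ys,xs=np.nonzero(m); print(n,r["p"],np.round(r["point"]),len(xs),xs.min(),xs.max(),ys.min(),ys.max())
        if n[0]=="d" and len(xs)<3000:
            P=np.array([wray((u,v),C,K,0.0085) for u,v in zip(xs,ys)])[:,:2]
            c=P.mean(0); e=np.linalg.svd(P-c)[2][0]; e*=np.sign(e[0]); s=(P-c)@e
            print(" axis",e.round(3),np.degrees(np.arctan2(e[1],e[0])),"ends",c+e*s.min(),c+e*s.max(),"len",np.ptp(s), "handle mid",c+e*(s.min()+.036),"tip",c+e*(s.min()+.1535))
# splitter top points from depth
v,u=np.mgrid[:420,:560]; Pc=np.linalg.inv(K)@np.stack([u.ravel(),v.ravel(),np.ones(u.size)])*d.ravel()
W=(C[:3,:3]@Pc).T+C[:3,3]; ok=(d.ravel()>0)&(abs(W[:,2]-.084)<.006)&(W[:,0]>.5)&(W[:,0]<.7)&(W[:,1]>.1)&(W[:,1]<.32)
Q=W[ok]; print(len(Q),np.median(Q[:,2]))
rect=cv2.minAreaRect((Q[:,:2]*1000).astype(np.float32)); print(rect,cv2.boxPoints(rect))
a=im[170:340,90:350]; cv2.imwrite("pics/w1c.png",cv2.resize(a,None,fx=3,fy=3,interpolation=cv2.INTER_CUBIC))
print(get_state()["time"])
E
```

```text
driver_handle 0.89 [325. 226.] 1067 310 331 187 302
 axis [0.969 0.248] 14.355422735954349 ends [0.47670786 0.3533531 ] [0.62796821 0.39206474] len 0.1561354749395471 handle mid [0.51158381 0.3622788 ] tip [0.62541503 0.39141131]
driver_handle 0.16 [176. 249.] 76 172 181 245 254
 axis [ 0.716 -0.698] -44.292768517167126 ends [0.56886991 0.19636138] [0.57911491 0.18636623] len 0.014313042901116192 handle mid [0.59463802 0.17122168] tip [0.67874227 0.0891685 ]
splitter 0.59 [193. 270.] 9049 97 243 232 329
5911 0.0822691442052666
((594.458984375, 204.03073120117188), (84.82200622558594, 144.58799743652344), 8.338181495666504) [[542.0125  269.41028]
 [562.98004 126.35066]
 [646.90546 138.65118]
 [625.9379  281.71082]]
2.825
```

View pics/w1c.png

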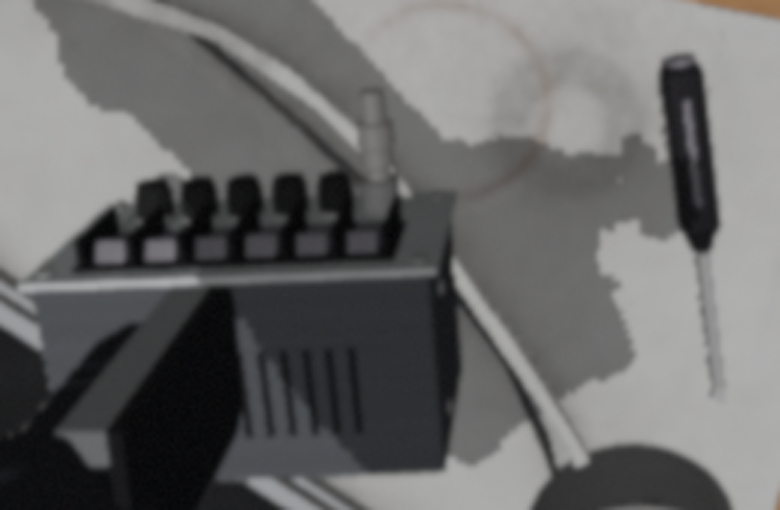

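Both fits match the given sizes: the splitter measures 85 x 145 mm at yaw 8.3°, and the driver is 156 mm long. Now the grasp.

```bash
python3 - <<'E'
from h import *
th=np.radians(14.2)
ctrl.movep([.512,.3625,.10],quat(th))
ctrl.movel([.512,.3625,.003],max_speed=.1)
ctrl.close_gripper(force=70)
s=get_state(); print(s["width"],s["gripper_force"],s["tcp_pos"],s["contact_force"])
ctrl.movel([.512,.3625,.15],max_speed=.12)
s=get_state(); print(s["width"],s["gripper_force"],s["tcp_pos"],s["time"])
# preview pose: aligned with rocker 1, 120 mm stand-off, high
a=np.radians(8.34); x=np.array([np.cos(a),np.sin(a)]); y=np.array([-x[1],x[0]])
face1=np.array([.5945,.204])-.043*x+.045*y; print("port1",face1)
q=face1-x*(.1175+.06); ctrl.movep([*q,.12],quat(a))
s=get_state(); print(s["tcp_pos"],s["time"])
im,d,C,K=wrist_grab(); np.savez("w2.npz",im=im,d=d,C=C,K=K); cv2.imwrite("pics/w2.png",im)
im2,d2=vision.grab_frame("side"); np.save("s2.npy",d2); cv2.imwrite("pics/s2.png",im2)
c=np.vstack([cv2.resize(im[60:420,100:460],(520,520))]); e=cv2.resize(im2[150:300,220:380],(280,262),interpolation=cv2.INTER_CUBIC)
o=np.zeros((520,800,3),np.uint8); o[:,:520]=c; o[:262,520:]=e; cv2.imwrite("pics/c2.png",o)
E
```

```text
-9.453092357470614e-05 0.0 [0.51200458 0.36250251 0.00298748] [-0.1235894  -0.36927673 -0.17280448]
-0.00025403587644136626 0.0 [0.51163586 0.36218284 0.14918299] 6.8
port1 [0.54542762 0.24228709]
[0.37096419 0.21754881 0.12036306] 7.6333
```

View pics/c2.png

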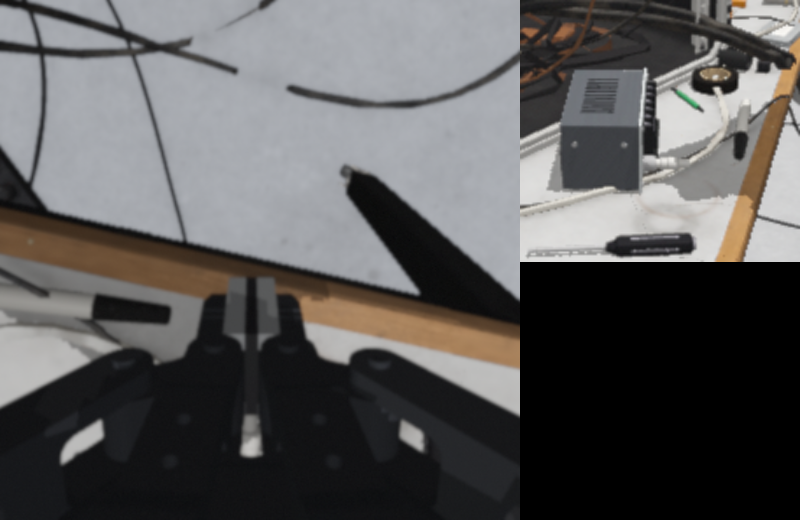

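The gripper closed on nothing: width is 0 and the side picture shows the driver still on the table. I'll open and look again from the first viewpoint.

```bash
cat >> h.py <<'E'
def driver_fit(C,K,z=.0085):
    r=models.masks_of("wrist","driver_handle")[0]; ys,xs=np.nonzero(r["mask"])
    P=np.array([wray((u,v),C,K,z) for u,v in zip(xs,ys)])[:,:2]
    c=P.mean(0); e=np.linalg.svd(P-c)[2][0]; e*=np.sign(e[0]); s=(P-c)@e
    return r["p"],np.degrees(np.arctan2(e[1],e[0])),np.ptp(s),c+e*(s.min()+.036),c+e*s.min(),c+e*s.max()
E
python3 - <<'E'
from h import *
ctrl.ungrasp(); print(get_state()["width"])
ctrl.movep([.47,.34,.16],quat(.2))
im,d,C,K=wrist_grab(); print(driver_fit(C,K)); np.savez("w3.npz",im=im,d=d,C=C,K=K); cv2.imwrite("pics/w3.png",im)
z=np.load("w1.npz")
for z in (z,dict(im=im,d=d,C=C,K=K)):
    d,C,K=z["d"],z["C"],z["K"]
    v,u=np.mgrid[:420,:560]; W=(C[:3,:3]@(np.linalg.inv(K)@np.stack([u.ravel(),v.ravel(),np.ones(u.size)])*d.ravel())).T+C[:3,3]
    g=z["im"].max(2).ravel(); ok=(d.ravel()>0)&(abs(W[:,0]-.52)<.06)&(abs(W[:,1]-.365)<.03)
    A=W[ok]; h=A[A[:,2]>.009]; print("table z",np.median(A[g[ok]>110,2]),"handle",len(h),h.mean(0),h.max(0),h.min(0))
print(get_state()["time"])
E
```

```text
0.08552073358326692
(0.63, np.float64(14.344914519073608), np.float64(0.1571187964908202), array([0.51220814, 0.36248096]), array([0.47733056, 0.35356165]), array([0.62955067, 0.39248917]))
table z 0.002117178326685565 handle 2327 [0.48502861 0.35855121 0.20178055] [0.57981131 0.38169354 0.34744155] [0.4600019  0.34344312 0.00904681]
table z 0.002261638666002014 handle 3818 [0.48485326 0.36935981 0.15249896] [0.57957441 0.39499783 0.27310396] [0.46000021 0.3350078  0.00902149]
9.3167
```

View pics/w3.png

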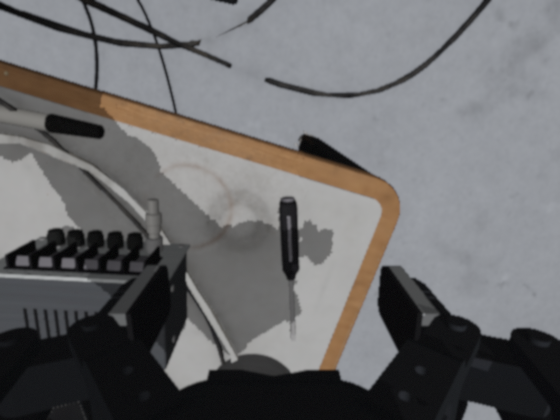

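The driver hasn't moved and the fit repeats to within 1 mm, so the fingers must have slipped over it. I'll go down again and look at the closing itself.

View pics/d.png

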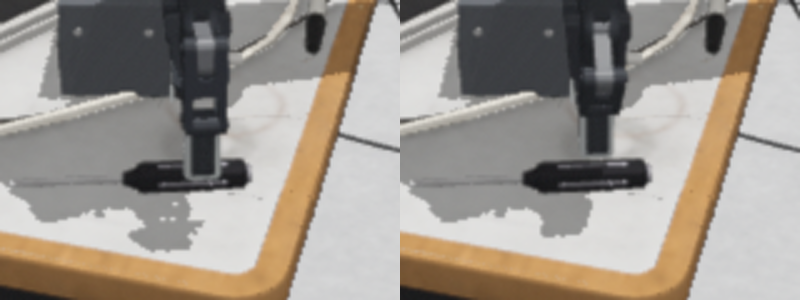

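The closed fingers seem to stand just above or behind the handle. I'll measure the fingertip against the reported TCP with the depth cameras.

```bash
python3 - <<'E'
from h import *
im,d=vision.grab_frame("side"); s=get_state(); print(s["tcp_pos"])
ci=vision.camera_info("side"); R,t,K=map(np.array,(ci["R"],ci["t"],ci["mtx"]))
p=K@(R@s["tcp_pos"]+t); print("tcp px",p[:2]/p[2])
v,u=np.mgrid[:420,:560]; W=((np.linalg.inv(K)@np.stack([u.ravel(),v.ravel(),np.ones(u.size)])*d.ravel()).T-t)@R
W=W.reshape(420,560,3)
# crop px (597,150)/2.5 -> finger
for c in range(292,305,3):
    print(c,[(r,*W[r,c].round(3)) for r in range(268,300,3)])
a=im[255:310,265:330]; cv2.imwrite("pics/e.png",cv2.resize(a,None,fx=9,fy=9,interpolation=cv2.INTER_NEAREST))
imw,dw,C,Kw=wrist_grab(); np.savez("w4.npz",im=imw,d=dw,C=C,K=Kw); print(wproj(s["tcp_pos"],C,Kw))
cv2.imwrite("pics/w4.png",imw)
E
```

```text
[0.51218005 0.36252757 0.00098676]
tcp px [298.12523423 293.1012732 ]
292 [(268, np.float64(0.52), np.float64(0.372), np.float64(0.054)), (271, np.float64(0.521), np.float64(0.371), np.float64(0.048)), (274, np.float64(0.52), np.float64(0.373), np.float64(0.044)), (277, np.float64(0.521), np.float64(0.371), np.float64(0.037)), (280, np.float64(0.52), np.float64(0.372), np.float64(0.032)), (283, np.float64(0.527), np.float64(0.336), np.float64(0.001)), (286, np.float64(0.522), np.float64(0.367), np.float64(0.017)), (289, np.float64(0.52), np.float64(0.373), np.float64(0.016)), (292, np.float64(0.521), np.float64(0.372), np.float64(0.009)), (295, np.float64(0.52), np.float64(0.375), np.float64(0.005)), (298, np.float64(0.52), np.float64(0.377), np.float64(0.001))]
295 [(268, np.float64(0.515), np.float64(0.377), np.float64(0.058)), (271, np.float64(0.514), np.float64(0.38), np.float64(0.055)), (274, np.float64(0.514), np.float64(0.379), np.float64(0.048)), (277, np.float64(0.515), np.float64(0.377), np.float64(0.041)), (280, np.float64(0.515), np.float64(0.377), np.float64(0.036)), (28
[... 1822 characters left out ...]
at64(0.366), np.float64(0.053)), (271, np.float64(0.502), np.float64(0.367), np.float64(0.048)), (274, np.float64(0.502), np.float64(0.367), np.float64(0.042)), (277, np.float64(0.502), np.float64(0.369), np.float64(0.037)), (280, np.float64(0.502), np.float64(0.368), np.float64(0.031)), (283, np.float64(0.507), np.float64(0.334), np.float64(0.002)), (286, np.float64(0.502), np.float64(0.364), np.float64(0.017)), (289, np.float64(0.502), np.float64(0.368), np.float64(0.014)), (292, np.float64(0.502), np.float64(0.368), np.float64(0.009)), (295, np.float64(0.502), np.float64(0.368), np.float64(0.003)), (298, np.float64(0.501), np.float64(0.375), np.float64(0.002))]
[274.16814964 246.22259236]
```

View pics/w4.png

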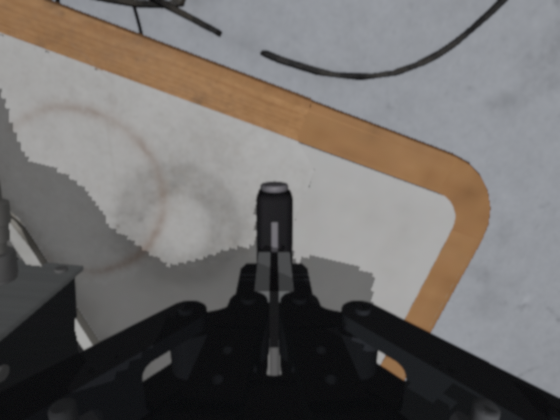

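The side depth puts the shut fingertips at z ≈ 0.030 while the reported TCP is at z = 0.001. So the real tips sit about 29 mm short of the reported TCP, and both grasps closed above the handle. Laterally it agrees. I'll correct the height by that amount and watch the force while descending.

```bash
python3 - <<'E'
from h import *
p=np.array([.5122,.3625])
ctrl.movel([*p,.03]); ctrl.ungrasp()
for z in (-.012,-.020,-.025):
    ctrl.movel([*p,z],max_speed=.08); s=get_state(); print(z,s["tcp_pos"][2],s["contact_force"].round(2))
    if abs(s["contact_force"][2])>6: break
ctrl.close_gripper(force=70)
s=get_state(); print(s["width"],s["gripper_force"],s["contact_force"].round(2),s["time"])
if s["width"]>.01:
    ctrl.movel([*p,.09],max_speed=.12); ctrl.pause(.25)
    s=get_state(); print(s["width"],s["gripper_force"],s["contact_force"].round(2),s["tcp_pos"],s["time"])
    im,d=vision.grab_frame("side"); np.save("s5.npy",d); cv2.imwrite("pics/s5.png",im)
    imw,dw,C,Kw=wrist_grab(); np.savez("w5.npz",im=imw,d=dw,C=C,K=Kw)
    f=cv2.resize(im[170:330,200:400],(480,384),interpolation=cv2.INTER_CUBIC); cv2.imwrite("pics/c5.png",np.hstack([f,cv2.resize(imw[210:420,194:354],(293,384))]))
E
```

```text
-0.012 -0.012227633859461753 [-0.02 -0.41 -0.22]
-0.02 -0.020315232749668836 [ 0.36  0.13 -0.82]
-0.025 -0.025298772967758315 [-0.24 -0.29  0.88]
0.015081085383408797 69.49402213096619 [-0.65 -0.99  3.79] 14.625
0.015052088511687111 69.11569833755493 [ 0.01  0.33 -0.02] [0.51194569 0.36235648 0.08936375] 15.9833
```

```bash
ls pics
```

```text
c2.png
c5.png
d.png
e.png
s1.png
s2.png
s5.png
side0.png
t1.png
top0.png
w1.png
w1c.png
w2.png
w3.png
w4.png
```

The driver is held now: width 15 mm, 69 N. I'll check its tilt and tip position numerically from the side and top cameras.

```bash
python3 - <<'E'
from h import *
s=get_state(); th=np.radians(14.3); e=np.array([np.cos(th),np.sin(th),0])
hm=s["tcp_pos"]+[0,0,.0338]; tip=hm+.1175*e; print("pred handle",hm,"tip",tip)
for cam in ("side","top"):
    im,d=vision.grab_frame(cam); ci=vision.camera_info(cam); R,t,K=map(np.array,(ci["R"],ci["t"],ci["mtx"]))
    pr=lambda X:(lambda p:p[:2]/p[2])(K@(R@X+t))
    print(cam,"pred px handle",pr(hm).round(1),"tip",pr(tip).round(1), "tip+5mm z",pr(tip+[0,0,.005]).round(1))
    for r in models.masks_of(cam,"driver_tip")[:2]:
        ys,xs=np.nonzero(r["mask"]); P=np.stack([xs,ys],1).astype(float); 
        dv=pr(tip)-pr(hm); dv/=np.linalg.norm(dv); q=(P-pr(hm))@dv; nv=np.array([-dv[1],dv[0]]); w=(P-pr(hm))@nv
        print(" mask",r["p"],len(xs),"along",q.min(),q.max(),"pred tip",np.linalg.norm(pr(tip)-pr(hm)),"lateral near tip",[w[(q>a)&(q<=a+6)].mean().round(2) for a in np.arange(q.min(),q.max()-3,6)])
    W=np.array([deproj(cam,[pr(hm+k*e)],d)[0] for k in (.02,.05,.07,.09,.11)]); print(W.round(3))
    if cam=="side":
        f=cv2.resize(im[190:310,200:360],(800,600),interpolation=cv2.INTER_CUBIC)
        for X,cc in((hm,(0,255,0)),(tip,(0,0,255))):
            a=(pr(X)-[200,190]+.5)*5; cv2.circle(f,tuple(int(i) for i in a),5,cc,1)
        cv2.imwrite("pics/f5.png",f)
print(get_state()["time"])
E
```

```text
pred handle [0.51208447 0.36243578 0.12344021] tip [0.62594381 0.39145817 0.12344021]
side pred px handle [298.3 226.8] tip [221.  229.5] tip+5mm z [220.8 226.6]
 mask 0.83 691 along -23.666390522488104 79.44629080352519 pred tip 77.38591964970323 lateral near tip [np.float64(-0.32), np.float64(-0.76), np.float64(-1.19), np.float64(nan), np.float64(nan), np.float64(-0.61), np.float64(-0.87), np.float64(-1.06), np.float64(-1.43), np.float64(-1.09), np.float64(-0.85), np.float64(-0.64), np.float64(-0.69), np.float64(-1.12), np.float64(-1.0), np.float64(-0.79), np.float64(-0.75)]
[[0.53  0.375 0.127]
 [0.56  0.376 0.124]
 [0.579 0.382 0.125]
 [0.599 0.386 0.124]
 [0.618 0.391 0.124]]
top pred px handle [184.9 232.6] tip [172.2 175. ] tip+5mm z [171.5 174.7]
 mask 0.72 182 along -17.857138255606454 59.04424369162522 pred tip 58.973158915927364 lateral near tip [np.float64(0.38), np.float64(2.32), np.float64(nan), np.float64(nan), np.float64(3.7), np.float64(1.99), np.float64(-0.14), np.float64(-0.54), np.float64(-0.18), np.float64(-0.28), np.float64(-0.46), np.float64(-0.44), np.float64(-0.58)]
[[0.533 0.332 0.266]
 [0.561 0.375 0.122]
 [0.58  0.379 0.127]
 [0.599 0.385 0.124]
 [0.619 0.389 0.125]]
16.2833<stdin>:11: RuntimeWarning: Mean of empty slice.
  ret = ret.dtype.type(ret / rcount)
```

View pics/f5.png

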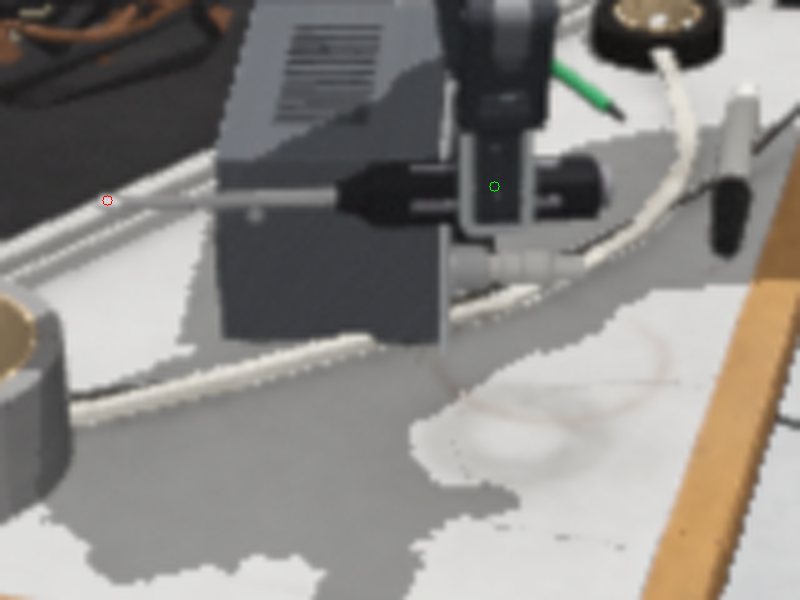

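The picture shows the driver level in the gripper, with its tip at crop pixel (108,200), right on the predicted mark. The offset is confirmed: the tip is 117.5 mm ahead of the TCP and 34 mm above it. I'll cross-check the splitter from the top camera, then move to stand-off.

```bash
cat >> h.py <<'E'
A=np.radians(8.34); X=np.array([np.cos(A),np.sin(A)]); Y=np.array([-X[1],X[0]])
PORT=np.array([.5945,.204])-.043*X+.045*Y
def tcp_for(gap,lat=0.,z=.066): return [*(PORT-X*(.1175+gap)+Y*lat),z-.0342]
E
python3 - <<'E'
from h import *
d=np.load("top0.npy"); ci=vision.camera_info("top"); R,t,K=map(np.array,(ci["R"],ci["t"],ci["mtx"]))
v,u=np.mgrid[:420,:560]; W=((np.linalg.inv(K)@np.stack([u.ravel(),v.ravel(),np.ones(u.size)])*d.ravel()).T-t)@R
Q=W[(abs(W[:,2]-.084)<.006)&(abs(W[:,0]-.594)<.09)&(abs(W[:,1]-.204)<.1)]
print(cv2.minAreaRect((Q[:,:2]*1000).astype(np.float32)),np.median(Q[:,2]))
ctrl.movep(tcp_for(.05,z=.125),quat(A)); ctrl.movel(tcp_for(.05),max_speed=.1); ctrl.movel(tcp_for(.018),max_speed=.06)
s=get_state(); tip=s["tcp_pos"]+[*(X*.1175),.0342]; print("tip",tip,s["width"],s["contact_force"].round(2),s["time"])
f=[]
for cam in ("top","side"):
    im,d=vision.grab_frame(cam); ci=vision.camera_info(cam); R,t,K=map(np.array,(ci["R"],ci["t"],ci["mtx"]))
    p=K@(R@tip+t); p=p[:2]/p[2]; c=p.astype(int)
    f.append(cv2.resize(im[c[1]-40:c[1]+40,c[0]-26:c[0]+27],(398,600),interpolation=cv2.INTER_CUBIC)); print(cam,(p-c+[26,40])*7.5)
cv2.imwrite("pics/g.png",np.hstack(f))
E
```

```text
((596.9629516601562, 195.22064208984375), (99.59974670410156, 169.3490447998047), 14.326239585876465) 0.08154715665585943
tip [0.52737652 0.23950059 0.06586062] 0.015082891242327616 [-0.69  0.68 -0.92] 18.5083
top [198.93548914 307.36983207]
side [197.02776729 306.47504119]
```

View pics/g.png

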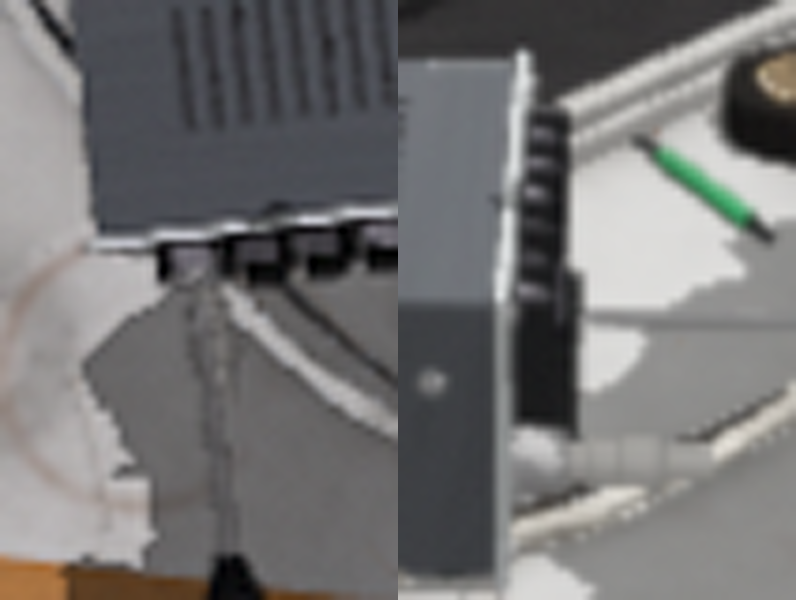

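In the top view the tip is at (198,290), lined up with slot 1, which is centred at about 197. In the side view the shaft is at row 318, about 66 mm high against the fin. I'll push in steps and watch the force.

```bash
python3 - <<'E'
from h import *
b=get_state()["contact_force"][:2]@X; pk=0
for g in np.arange(.010,-.0015,-.001):
    ctrl.movel(tcp_for(g),max_speed=.02); s=get_state(); F=-(s["contact_force"][:2]@X-b); tip=(s["tcp_pos"][:2]-PORT)@X+.1175
    print(round(g,4),round(F,2),round(tip*1000,2),round(s["width"],4)); pk=max(pk,F)
    if F>6: break
ctrl.pause(.2)
im,d=vision.grab_frame("top"); cv2.imwrite("pics/push.png",im); print(get_state()["time"])
E
```

```text
0.01 0.11 -10.03 0.0152
0.009 0.28 -8.99 0.0153
0.008 0.3 -8.08 0.0152
0.007 2.33 -7.59 0.0155
0.006 -1.23 -5.4 0.0149
0.005 0.89 -4.47 0.0152
0.004 1.34 -4.08 0.0149
0.003 3.86 -3.94 0.0153
0.002 7.49 -3.84 0.015
21.4083
```

The force trace shows contact at 7.5 mm, the snap, then a firm stop at 4 mm, so the rocker is on. Next I'll retract and lay the driver back down in its old spot.

```bash
python3 - <<'E'
from h import *
ctrl.movel(tcp_for(.05),max_speed=.08); ctrl.movel(tcp_for(.05,z=.125),max_speed=.12)
p=np.array([.5122,.3625]); q=quat(np.radians(14.3))
ctrl.movep([*p,.09],q); ctrl.movel([*p,-.015],max_speed=.1)
b=get_state()["contact_force"][2]
for z in np.arange(-.019,-.0275,-.001):
    ctrl.movel([*p,z],max_speed=.03); F=get_state()["contact_force"][2]-b; print(round(z,4),round(F,2))
    if F>3: break
ctrl.ungrasp(); ctrl.pause(.2); ctrl.movel([*p,.10],max_speed=.12)
ctrl.movep([.47,.34,.16],quat(.2)); ctrl.pause(.2)
s=get_state(); print(s["width"],s["gripper_force"],s["contact_force"].round(2),s["time"])
im,d,C,K=wrist_grab(); print(driver_fit(C,K)); cv2.imwrite("pics/end.png",im)
# handle height, and rocker upper-half stand-off for each port from depth
v,u=np.mgrid[:420,:560]; W=(C[:3,:3]@(np.linalg.inv(K)@np.stack([u.ravel(),v.ravel(),np.ones(u.size)])*d.ravel())).T+C[:3,3]
e=np.array([np.cos(.25),np.sin(.25)])
for k in (-.025,0,.025,.08,.11):
    h=W[np.linalg.norm(W[:,:2]-p-k*e,axis=1)<.004,2]; print(k,np.round(np.max(h),4) if len(h) else None)
L=W[:,:2]-PORT; lx,ly=L@X,L@Y
for i in range(6):
    m=(abs(ly+.018*i)<.004)&(W[:,2]>.063)&(W[:,2]<.070)&(abs(lx)<.02); print(i+1,m.sum(),np.round(np.median(lx[m])*1000,1) if m.any() else None)
E
```

```text
-0.019 0.17
-0.02 1.3
-0.021 -0.62
-0.022 1.21
-0.023 0.64
-0.024 0.84
-0.025 4.28
0.08539075397001762 0.0 [ 0.82 -0.14  0.68] 29.2667
(0.94, np.float64(14.316933818920722), np.float64(0.15756407464128216), array([0.51183641, 0.36215325]), array([0.47695448, 0.35325097]), array([0.62962504, 0.39221427]))
-0.025 0.0195
0 0.0192
0.025 0.019
0.08 0.0123
0.11 0.0121
1 39 -0.9
2 34 -4.3
3 37 -4.6
4 41 -4.6
5 45 -4.1
6 38 -4.7
```

Rocker 1 now sits about 3.5 mm deeper than the other five, and the driver lies flat and released where it started. Handing in.

```bash
python3 -c "
from station import ticket
print(ticket.close_job())"
```

```text
the job is handed in; nothing more can be done
None
```

I switched on rocker 1, straight above the adaptor, with the screwdriver tip; in the depth image the other five are still off, the driver lies flat and released where it started, and the job is handed in at about 29 s (verdict not shown); the first two grasps closed above the handle because the real fingertips sit about 29 mm short of the reported TCP.

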